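# Clear the bottle, shut the sample bay and pull the cell changer out

### The job

A reagent bottle has been left standing right in front of the spectrophotometer's sample-changer rod. Before pulling the rod, move the bottle aside, keeping it upright, so that it ends standing on the bench with a clear gap of two fingers between it and the whole path of the knob; then shut the sample bay's lid fully and pull the rod out to its end stop (lid and rod in either order). Leave the other things on the bench where they are.

Things in the scene. Friction and masses are not known exactly. Their poses are not given: they have to be found in the camera images.
- instrument: White spectrophotometer, fixed, 400 wide, 300 deep. Origin: on the bench in its front panel's plane, below the rod. x: into it; y: to the left seen from its front; z up. Low sample bay (110 high without lid) at y -75 to 75, its open well at x 8 to 177; taller housing at y -75 to -325 (front 120 high, sloping up to 175 at x 100). It faces the robot's right, bay nearest the robot.
- changer_rod (a joint): Sample-changer rod, a horizontal slide: 0 = pushed in, 0.060 m = pulled out to the stop. It comes straight out of the front (along the instrument's -x), moves with about 4 N of friction and stays where it is left.
- rod_knob (a point): Centre of the rod's round bright-metal knob: 26 mm diameter, 24 mm long along the rod, 75 mm above the bench. Its axis is the instrument's x axis. Pushed in, it stands 87 mm in front of the front panel (its back 75 mm, its front 101 mm). Behind it the bare rod is 8 mm thick; a 26 mm bush covers the 6 mm next to the panel.
- bay_lid (a joint): Lid of the sample bay: 0 = shut, grows as it is raised (1.25 rad at most). Friction hinge at its rear edge: it stays where it is left; 1 to 3 N at its front edge moves it.
- lid_edge (a point): Upper surface of the lid, middle of its width, 170 mm from the hinge axis: 14 mm short of the tip of its 70 mm wide finger lip. The lid is 142 mm wide and 15 mm thick; its upper surface lies 17 mm above the hinge axis when shut.
- lid_hinge (a point): Middle of the lid's hinge axis (which runs along the instrument's y): 178 mm behind the front panel, 110 mm above the bench.
- amber_bottle: The bottle in the way: the larger amber glass bottle with black cap, 82 mm diameter, 170 mm tall, 0.4 to 0.8 kg. Its straight wall reaches up 105 mm. Origin: centre of its underside, z up. It tips over if pushed high; pushed near its foot it slides.
- glass_dish: Bystander: clear glass dish, 104 mm across, 55 mm high. Origin: centre of its underside.
- cell_box: Bystander: flat closed plastic box, 102 x 102 x 43 mm. Origin: centre of its underside.
- beaker: Bystander: clear glass beaker, 70 mm across, 90 mm high. Origin: centre of its underside.
- small_bottle: Bystander: small amber jar, 58 mm diameter, 105 mm high. Origin: centre of its underside.
- steel_weight: Bystander: upright steel cylinder, 54 mm diameter, 75 mm high. Origin: centre of its underside.
- syringe: Bystander: white plastic syringe lying on the bench, 170 mm long, 29 mm thick, flange 50 mm wide. Origin: under the middle of its barrel; x along it to the nozzle.
There are look-alikes about, which are no part of the job. What is shaped like the amber_bottle but pink, red or turquoise is not meant.

How it is judged:
By the outcome, as a careful person would: the job done as asked, in the order asked, and still so for the second after the job is handed in, with the robot touching nothing.
It also fails if it takes over 62 s, if anything falls off the work surface, if the arm or the gripper's body presses on something with over 40 N, if the wrist force passes 120 N, or if a joint passes its speed limit or range.

### The arm

A 6-joint arm with a two-finger parallel gripper is mounted at the origin on the work surface. World frame = base frame: x ahead of the robot, y to its left, z up, the work surface at z = 0. Lengths are in m, angles in rad, forces in N, time in s.
With the tool pointing down it reaches from about 0.35 to 0.775 m from the base axis. Payload 5.5 kg.
Tool frame: the origin (TCP) lies at the very end of the fingers, on their centre line; the grasp point (between the pads) lies 19 mm behind it; z points along the fingers, y is the line along which they close (so a half turn about z gives the same grasp; the last joint's range is limited). The gripper opens to 85 mm and grips with 20 to 120 N. Pads are 22 mm wide; open, the fingers measure 114 mm over their backs; the gripper's body (76 mm by 85 mm) begins 54 mm behind the grasp point. The pads swing forward as they close: fully open they stand 13 mm farther back than shut.
Start: joints at [0.972, 0.313, 0.046, 1.304, 0, 1.431], TCP at [0.255, 0.516, 0.231] pointing down, gripper open.
Joint ranges: [-2.76, 2.76], [-0.86, 1.69], [-1.03, 1.26], [-2.2, 2.34], [-1.47, 1.5], [-3.14, 3.14]. Speed limits (rad/s): [2.57, 2.57, 3.14, 3.14, 3.14, 3.14].

### API

Orientations are given as a rotation vector (axis times angle).
In Python, from plant import * gives the robot as it stands.
- The arm moves only by the tool servo_tool, never from a script. Its arguments are lists of equal length, an entry for each row: "translation": the shift along the tool's x, y, z in units of 0.5 m (1.0 is 0.5 m), a list of three; "rotation": the turn, a rotation vector about the tool's x, y, z in units of 90 degrees (1.0 is 90 degrees), a list of three; "claw": the finger opening in mm, from 0 to 85.4. A call has 1 to 5 rows; each row is the pose to reach, as a shift and turn from the pose commanded when the call began, along the tool's axes at that moment; what a row does not reach only later rows make up. A row lasts 1/8 s, in which the tool goes at most 62.5 mm and 10.7 degrees, less where a joint would pass 70% of its speed; a pose out of reach is approached as far as the arm can. A call with a number of a shift or a turn outside -1 to 1 is refused whole. A call with a gripper value outside its range is refused whole. The fingers move at their own pace and stop on an object; the grip force is fixed at half the most. Time passes only in rows, so rows that repeat a pose let the fingers close. It gives the time, the measured TCP pose, the force, the opening and the grip force at its end, in the units of the state.
- observe(): the state, without advancing time (a new reading comes with each control period).
- snapshot(name): name is "side" or "top"; returns a dict with "img" (400x640x3 uint8, blue, green, red), "fovy" (degrees; the focal length in pixels is half the picture's height over the tangent of half this angle, whatever the lens; pixels are square), "cx", "cy" (the principal point, pixels), "rvec" (rotation vector, rad) and "tvec" (3), from world to camera coordinates, as OpenCV has them. Camera axes: x right, y down, z forward; pixel columns grow to the right and rows downward; lengths in m; the calibration is good to about 2 mm. A picture is of the moment at which its call begins. There is no depth.
- close_job(): hands the job in; it is judged then, once.
The state is a dict: "time": time; "qpos": joint angles; "dq": joint speeds; "tau": joint torques, N m; "tool_pos": TCP position; "eef_rot": TCP orientation; "wrist_force": force on the tool from outside, world axes, zero at the start; "torque": the same for the moment, N m; "finger_gap": opening from 0.0 (shut) to 1.0 (fully open); "finger_force": force on a finger pad.
Only numpy, scipy, OpenCV 4.12 (cv2) and the standard library are available. Lean on these libraries where they do the work, as an engineer would, in place of code of your own. Each camera call takes 0.05 s, during which the arm holds its last target. There are 200 camera calls.

## Working session

There is one attempt and no reset: what is moved stays moved. The work goes in short steps, Python scripts to look and compute and a tool call to move; the robot and the scene stay as the last step left them, time stands still between calls to the robot, and variables do not carry over. Pictures are saved under pics/ and viewed, at most 10 in all, crops included, and the job is handed in when it is done.

Besides the shell and the picture viewer there is one more tool, called after "Emit:" as name(argument=value, ...) on one line, values as JSON. servo_tool: Moves the arm, as the interface text tells. Shifts and turns lie within -1 to 1; 1 stands for 0.5 m of shift or 90 degrees of turn. Its arguments: {"type":"object","properties":{"translation":{"type":"array"},"rotation":{"type":"array"},"claw":{"type":"array"}},"required":["translation","rotation","claw"]}

```bash
ls; mkdir -p pics; cat > h.py <<'E'
from plant import *
import numpy as np, cv2
from scipy.spatial.transform import Rotation as R
def cam(s):
    f=200/np.tan(np.radians(s["fovy"])/2)
    K=np.array([[f,0,s["cx"]],[0,f,s["cy"]],[0,0,1]])
    return K,R.from_rotvec(np.ravel(s["rvec"])).as_matrix(),np.ravel(s["tvec"])
def ray(s,u,v):
    K,Rm,t=cam(s); return -Rm.T@t, Rm.T@np.linalg.solve(K,[u,v,1.])
def onz(s,u,v,z):
    o,d=ray(s,u,v); return o+d*(z-o[2])/d[2]
def proj(s,p):
    K,Rm,t=cam(s); q=K@(Rm@np.array(p,float)+t); return q[:2]/q[2]
E
python3 - <<'E'
from h import *
import pickle
st=observe(); print(st)
for n in("top","side"):
    s=snapshot(n); pickle.dump(s,open(n+"0.pkl","wb")); cv2.imwrite(f"pics/{n}0.png",s["img"]); print(n,s["fovy"],s["cx"],s["cy"],ray(s,320,200))
E
```

```text
pics
{'time': 0.0, 'qpos': array([ 9.72399429e-01,  3.14006978e-01,  4.49529455e-02,  1.30361425e+00,
       -1.35341402e-05,  1.43122203e+00]), 'dq': array([-0.00204888,  0.00091089, -0.00128301,  0.00066436,  0.000495  ,
        0.00067777]), 'tau': array([-4.71133408e-04, -4.80629289e+01,  2.98532152e+01,  1.93952664e-02,
       -1.43823527e-04, -1.01651696e-05]), 'tool_pos': array([0.25436057, 0.51508813, 0.2303945 ]), 'eef_rot': array([-7.14260679e-01, -3.05863796e+00,  2.74963531e-03]), 'wrist_force': array([-0.37415692, -0.14829249,  0.20398817]), 'torque': array([ 0.03250101,  0.01913935, -0.00145871]), 'finger_force': 0.0, 'finger_gap': 0.999587480205575}
top 42.992895692795834 316.22701739579634 196.25340483580896 (array([ 0.34593658, -0.01925178,  1.31020071]), array([ 0.14401367,  0.01224235, -0.98955537]))
side 44.61170511251126 318.0323963060155 205.91812463299777 (array([ 0.21886592, -0.71880754,  1.05910766]), array([ 0.27827392,  0.58910642, -0.75873639]))
```

View pics/top0.png

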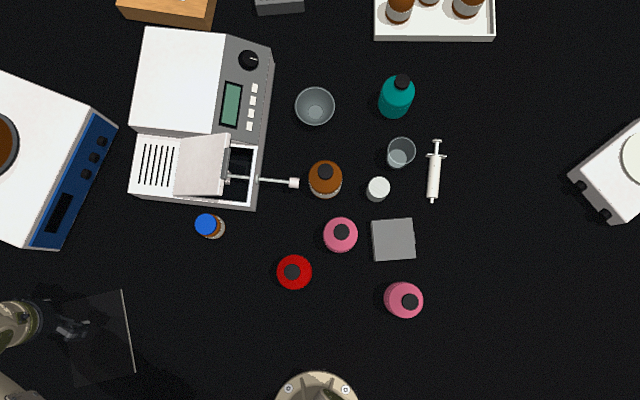

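View pics/side0.png

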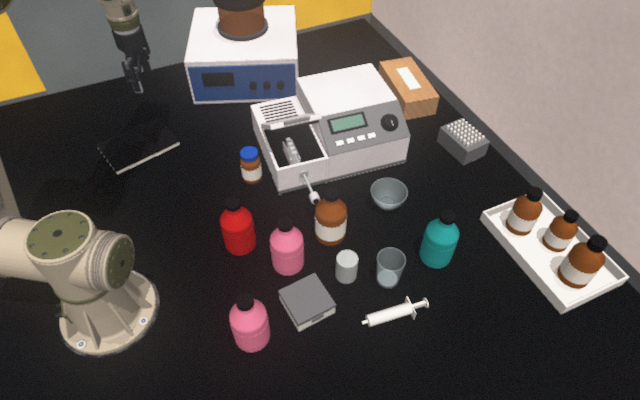

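Candidates (top view): amber bottle with black cap (325,178), which matches the description. Look-alikes are pink (341,233) and (403,300), red (294,271), turquoise (397,95), small jar with blue cap (208,226), and the amber bottles in the tray (400,8) and (467,5). I choose (325,178) and will check it in a crop.

```bash
python3 - <<'E'
import pickle,cv2,numpy as np
t=pickle.load(open("top0.pkl","rb"))["img"];s=pickle.load(open("side0.pkl","rb"))["img"]
cv2.imwrite("pics/c1.png",cv2.resize(t[110:260,120:320],None,fx=4,fy=4,interpolation=cv2.INTER_CUBIC))
cv2.imwrite("pics/c2.png",cv2.resize(s[70:250,240:440],None,fx=3.3,fy=3.3,interpolation=cv2.INTER_CUBIC))
cv2.imwrite("pics/c3.png",cv2.resize(t[70:320,270:470],None,fx=2.4,fy=2.4,interpolation=cv2.INTER_CUBIC))
E
```

```text
(no output)
```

View pics/c1.png

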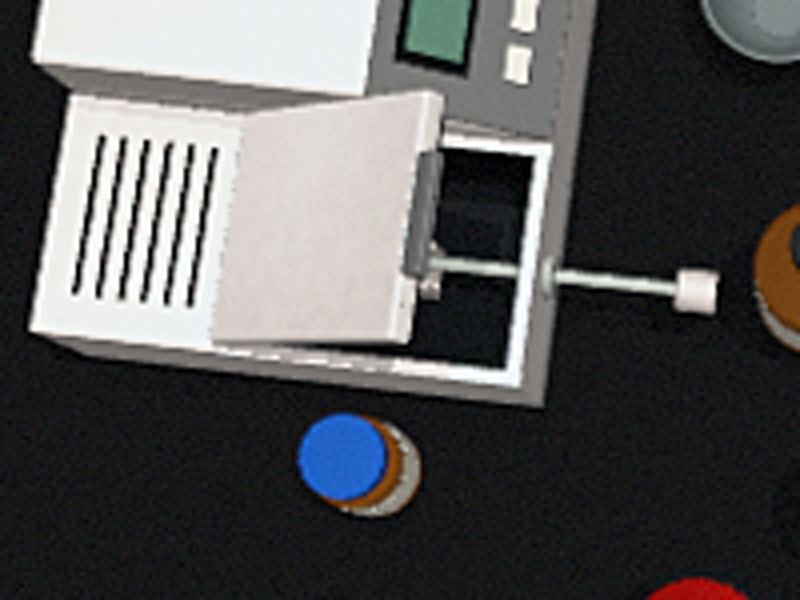

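View pics/c2.png

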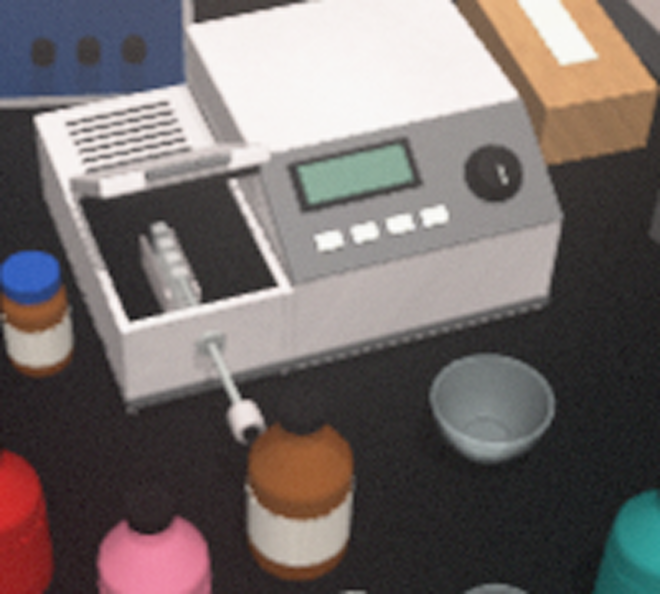

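c1 and c2 confirm it: the amber bottle with a black cap and white label stands right before the knob. The knob is at top (294,183), the bay's front top corners at (250,206) and (258,146), and the lid's front corners at (230,134) and (222,196).

```bash
python3 - <<'E'
from h import *
import pickle
T=pickle.load(open("top0.pkl","rb"));S=pickle.load(open("side0.pkl","rb"))
A=onz(T,250.2,206.3,.11);B=onz(T,257.8,146.3,.11);k=onz(T,294.2,182.8,.075)
print("corners",A,B,np.linalg.norm(A-B),"knob",k)
v=(A-B)[:2];v/=np.linalg.norm(v);xi=np.array([v[1],-v[0]]);print("yinst",v,"xinst",xi)
o=k[:2]+.087*xi;print("origin via knob",o,"via corners",((A+B)/2)[:2])
bush=onz(T,120+547/4,110+277/4,.075);print("bush",bush,"dir",(bush-k)/np.linalg.norm(bush-k))
# side knob
for n,(u,w) in {"knob_side":(240+246/3.3,70+419/3.3)}.items(): print(n,onz(S,u,w,.075))
# lid: line at front corners, plane y_inst=+-71
for c,yy in(((230,134),-.071),((222,196),.071)):
    oo,d=ray(T,*c);p0=np.array([*(o+yy*v),0]);n=np.array([*v,0])
    P=oo+d*(n@(p0-oo))/(n@d); print("lid corner inst x,z",(P[:2]-o)@xi,P[2])
# bottle cap: dark blob
im=T["img"].astype(int);h=cv2.cvtColor(T["img"],cv2.COLOR_BGR2HSV)
def blobs(m,name,z,amin=60):
    n,l,st,c=cv2.connectedComponentsWithStats(m.astype(np.uint8))
    for i in range(1,n):
        if st[i,4]>amin: print(name,c[i].round(1),st[i].tolist(),onz(T,*c[i],z)[:2].round(3))
amb=(h[...,0]>5)&(h[...,0]<20)&(h[...,1]>150)&(h[...,2]>50);blobs(amb,"amber",.105)
blobs((h[...,0]>165)&(h[...,1]>90)&(h[...,1]<230)&(h[...,2]>80),"pink",.105)
blobs((h[...,0]<4)&(h[...,1]>230)&(h[...,2]>80),"red",.105)
blobs((h[...,0]>105)&(h[...,0]<125)&(h[...,1]>150)&(h[...,2]>150),"blue",.105)
for n,u,w,z in(("dish",315,106,.055),("beaker",401,150,.09),("weight",378,188,.075),("box",394,239,.043),("cap",325.5,171,.17),("syr1",437,140,.015),("syr2",432,203,.015),("tq",402,81,.17),("pinkcap1",341,231,.17),("pinkcap2",410,302,.17),("redcap",291,272,.17)):print(n,onz(T,u,w,z)[:2].round(3))
E
```

```text
corners [0.50293588 0.16213074 0.11      ] [0.650385   0.14904742 0.11      ] 0.1480284356286834 knob [0.56773799 0.06052298 0.075     ]
yinst [-0.99608649  0.08838381] xinst [0.08838381 0.99608649]
origin via knob [0.57542738 0.14718251] via corners [0.57666044 0.15558908]
bush [0.57536115 0.15364896 0.075     ] dir [0.08158573 0.99666633 0.        ]
knob_side [0.57101933 0.06103862 0.075     ]
lid corner inst x,z 0.056796277327673686 0.21484127888894267
lid corner inst x,z 0.05357188045903448 0.2254185622322229
amber [400.6   4.5] [388, 0, 26, 12, 237] [ 1.026 -0.201]
amber [472.5   1.6] [462, 0, 22, 5, 84] [ 1.035 -0.383]
amber [460.5  13.5] [452, 3, 24, 16, 68] [ 1.003 -0.352]
amber [  4.4 141.7] [0, 119, 12, 48, 415] [0.655 0.777]
amber [324.9 177.7] [308, 160, 34, 34, 691] [ 0.576 -0.015]
amber [214.3 228.2] [202, 214, 19, 23, 80] [0.45  0.247]
pink [339.8 235. ] [323, 217, 35, 36, 803] [ 0.438 -0.053]
pink [402.  298.8] [384, 282, 40, 37, 925] [ 0.292 -0.198]
red [294.7 272. ] [277, 255, 35, 35, 569] [0.35  0.052]
blue [ 57.2 187.7] [41, 149, 36, 73, 102] [0.542 0.634]
blue [205.1 223.8] [195, 214, 21, 21, 346] [0.46  0.269]
dish [0.773 0.013]
beaker [ 0.651 -0.201]
weight [ 0.558 -0.146]
box [ 0.435 -0.189]
cap [ 0.579 -0.017]
syr1 [ 0.697 -0.306]
syr2 [ 0.531 -0.291]
tq [ 0.797 -0.193]
pinkcap1 [ 0.442 -0.053]
pinkcap2 [ 0.289 -0.206]
redcap [0.349 0.057]
```

View pics/c3.png

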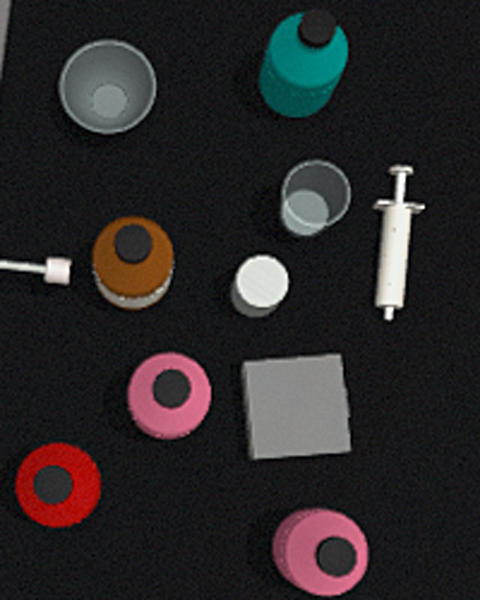

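```bash
cat >> h.py <<'E'
DOWN=R.from_matrix(np.array([[-.0884,.9961,0],[.9961,.0884,0],[0,0,-1]]).T)  # placeholder, reset below
def down(yaw):  # tool y direction at world yaw, z down
    y=np.array([np.cos(yaw),np.sin(yaw),0]);z=np.array([0,0,-1.]);return R.from_matrix(np.column_stack([np.cross(y,z),y,z]))
def legs(pos,rot,targets):
    for p,r in targets:
        p=np.array(p,float);print("T",(rot.inv().apply(p-pos)/.5).round(3).tolist(),"R",((rot.inv()*r).as_rotvec()/(np.pi/2)).round(3).tolist(),"rows",round(np.linalg.norm(p-pos)/.0625,1)); pos,rot=p,r
E
sed -i '/placeholder/d' h.py
python3 - <<'E'
from h import *
s=observe();Y=np.arctan2(-.0884,.9961);r0=R.from_rotvec(s["eef_rot"]);print(r0.as_matrix().round(3).tolist())
d=down(Y);print(d.as_matrix().round(3).tolist())
r1=r0*R.from_rotvec([0,0,.5*(r0.inv()*d).as_rotvec()[2]])
legs(np.array([.255,.516,.231]),down(np.arctan2(r0.as_matrix()[1,1],r0.as_matrix()[0,1])),[((.40,.30,.34),r1),((.579,-.017,.24),d),((.579,-.017,.147),d)])
E
```

```text
[[-0.897, 0.443, -0.001], [0.443, 0.897, -0.001], [0.0, -0.002, -1.0]]
[[0.088, 0.996, 0.0], [0.996, -0.088, 0.0], [0.0, 0.0, -1.0]]
T [-0.451, -0.259, -0.218] R [0.001, -0.0, 0.382] rows 4.5
T [-0.728, 0.002, 0.201] R [-0.001, 0.001, 0.382] rows 6.0
T [0.0, 0.0, 0.186] R [0.0, 0.0, 0.0] rows 1.5
```

Emit:
servo_tool(translation=[[-0.45, -0.26, -0.22], [-0.45, -0.26, -0.22], [-0.45, -0.26, -0.22], [-0.45, -0.26, -0.22], [-0.45, -0.26, -0.22]], rotation=[[0, 0, 0.38], [0, 0, 0.38], [0, 0, 0.38], [0, 0, 0.38], [0, 0, 0.38]], claw=[85, 85, 85, 85, 85])

```text
time: 0.72
tool_pos: [0.4002, 0.2972, 0.3425]
eef_rot: [1.586, 2.711, 0.001]
wrist_force: [-0.0, 1.2, -0.6]
finger_gap: 0.996
finger_force: 0.0
```

Emit:
servo_tool(translation=[[-0.73, 0, 0.2], [-0.73, 0, 0.2], [-0.73, 0, 0.2], [-0.73, 0, 0.2], [-0.73, 0, 0.2]], rotation=[[0, 0, 0.38], [0, 0, 0.38], [0, 0, 0.38], [0, 0, 0.38], [0, 0, 0.38]], claw=[70, 70, 70, 70, 70])

```text
time: 1.35
tool_pos: [0.5478, 0.0352, 0.2579]
eef_rot: [-2.311, -2.128, 0.0]
wrist_force: [0.7, 0.3, 0.7]
finger_gap: 0.819
finger_force: 0.0
```

```bash
python3 - <<'E'
from h import *
s=observe();Y=np.arctan2(-.0884,.9961);d=down(Y);print(s["time"],s["tool_pos"],s["finger_gap"],s["wrist_force"])
legs(s["tool_pos"],R.from_rotvec(s["eef_rot"]),[((.579,-.017,.24),d)])
E
```

```text
1.35 [0.54778586 0.03523003 0.25788192] 0.8189887468061494 [0.71246661 0.34481771 0.67213176]
T [-0.099, 0.071, 0.036] R [-0.0, -0.0, 0.004] rows 1.0
```

Emit:
servo_tool(translation=[[-0.1, 0.07, 0.035], [-0.1, 0.07, 0.035], [-0.1, 0.07, 0.035]], rotation=[[0, 0, 0.004], [0, 0, 0.004], [0, 0, 0.004]], claw=[70, 70, 70])

```text
time: 1.72
tool_pos: [0.5776, -0.0157, 0.2406]
eef_rot: [-2.317, -2.119, 0.001]
wrist_force: [0.1, 0.5, 0.3]
finger_gap: 0.822
finger_force: 0.0
```

```bash
python3 - <<'E'
from h import *
s=observe();print(s["tool_pos"]);v=snapshot("side");cv2.imwrite("pics/s1.png",cv2.resize(v["img"][80:280,220:420],None,fx=3,fy=3,interpolation=cv2.INTER_CUBIC))
E
```

```text
[ 0.57757195 -0.01569779  0.24057965]
```

View pics/s1.png

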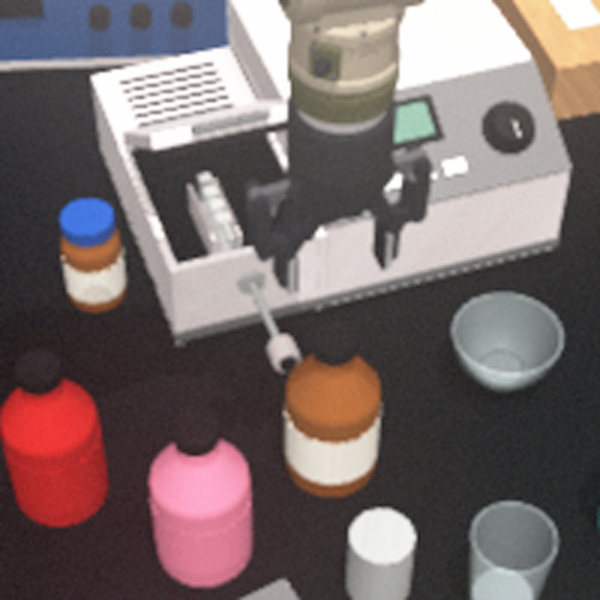

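The picture shows the open fingers above the black cap (crop 335,340), straddling it and centred. I'll descend gently.

Emit:
servo_tool(translation=[[0, 0.003, 0.07], [0, 0.003, 0.12], [0, 0.003, 0.16], [0, 0.003, 0.18], [0, 0.003, 0.18]], rotation=[[0, 0, 0], [0, 0, 0], [0, 0, 0], [0, 0, 0], [0, 0, 0]], claw=[70, 70, 70, 70, 70])

```text
time: 2.4
tool_pos: [0.5791, -0.0147, 0.1514]
eef_rot: [-2.315, -2.123, 0.0]
wrist_force: [-0.1, -0.2, 0.3]
finger_gap: 0.819
finger_force: 0.0
```

Emit:
servo_tool(translation=[[0, 0, 0], [0, 0, 0], [0, 0, 0], [0, 0, 0], [0, 0, 0]], rotation=[[0, 0, 0], [0, 0, 0], [0, 0, 0], [0, 0, 0], [0, 0, 0]], claw=[50, 40, 30, 20, 20])

```text
time: 3.02
tool_pos: [0.5805, -0.0158, 0.1525]
eef_rot: [2.316, 2.12, 0.003]
wrist_force: [-0.2, 1.3, 4.6]
finger_gap: 0.408
finger_force: 60.1
```

Emit:
servo_tool(translation=[[0, 0, 0], [0, 0, 0], [0, 0, 0], [0, 0, 0]], rotation=[[0, 0, 0], [0, 0, 0], [0, 0, 0], [0, 0, 0]], claw=[15, 15, 15, 15])

```text
time: 3.52
tool_pos: [0.5805, -0.0159, 0.1525]
eef_rot: [2.316, 2.12, 0.003]
wrist_force: [-0.6, 0.9, 5.2]
finger_gap: 0.402
finger_force: 60.1
```

Emit:
servo_tool(translation=[[0, 0, -0.015], [0, 0, -0.03], [0, 0, -0.05], [-0.02, 0.035, -0.05], [-0.05, 0.09, -0.05]], rotation=[[0, 0, 0], [0, 0, 0], [0, 0, 0], [0, 0, 0], [0, 0, 0]], claw=[15, 15, 15, 15, 15])

```text
time: 4.15
tool_pos: [0.6221, -0.0443, 0.1768]
eef_rot: [-2.316, -2.122, 0.0]
wrist_force: [0.1, -0.1, -7.4]
finger_gap: 0.399
finger_force: 61.1
```

Emit:
servo_tool(translation=[[-0.035, 0.06, 0], [-0.06, 0.1, 0], [-0.07, 0.12, 0], [-0.07, 0.12, 0], [-0.07, 0.12, 0]], rotation=[[0, 0, 0], [0, 0, 0], [0, 0, 0], [0, 0, 0], [0, 0, 0]], claw=[15, 15, 15, 15, 15])

```text
time: 4.78
tool_pos: [0.678, -0.0839, 0.1761]
eef_rot: [-2.315, -2.121, 0.001]
wrist_force: [0.3, 0.7, -8.0]
finger_gap: 0.41
finger_force: 61.3
```

```bash
python3 - <<'E'
from h import *
s=observe();print(s["tool_pos"],s["wrist_force"],s["finger_gap"]);v=snapshot("side");im=v["img"];cv2.imwrite("pics/s2.png",cv2.resize(im[80:300,220:460],None,fx=2.6,fy=2.6,interpolation=cv2.INTER_CUBIC))
E
```

```text
[ 0.67797678 -0.08392743  0.17610824] [ 0.30517441  0.68184259 -7.97817951] 0.40980688047139535
```

View pics/s2.png

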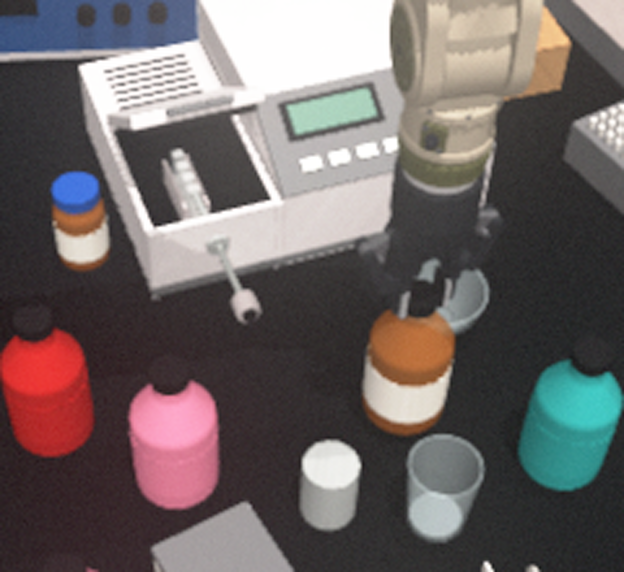

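The bottle hangs upright (crop 408,370), between dish, weight and beaker with free bench below it. I'll lower it.

Emit:
servo_tool(translation=[[0, 0, 0.02], [0, 0, 0.035], [0, 0, 0.042], [0, 0, 0.046], [0, 0, 0.047]], rotation=[[0, 0, 0], [0, 0, 0], [0, 0, 0], [0, 0, 0], [0, 0, 0]], claw=[15, 15, 15, 15, 15])

```text
time: 5.45
tool_pos: [0.679, -0.0848, 0.1528]
eef_rot: [2.317, 2.121, 0.0]
wrist_force: [-0.5, -0.1, -8.1]
finger_gap: 0.408
finger_force: 61.4
```

Emit:
servo_tool(translation=[[0, 0, 0.001], [0, 0, 0.001], [0, 0, 0.001]], rotation=[[0, 0, 0], [0, 0, 0], [0, 0, 0]], claw=[15, 15, 15])

```text
time: 5.82
tool_pos: [0.6791, -0.0848, 0.1526]
eef_rot: [2.317, 2.121, 0.001]
wrist_force: [-0.9, 0.4, -5.6]
finger_gap: 0.406
finger_force: 61.5
```

Just touching. Another millimetre, then release and raise.

Emit:
servo_tool(translation=[[0, 0, 0.001], [0, 0, 0.002], [0, 0, 0.002]], rotation=[[0, 0, 0], [0, 0, 0], [0, 0, 0]], claw=[15, 15, 15])

```text
time: 6.2
tool_pos: [0.6792, -0.0848, 0.1526]
eef_rot: [2.316, 2.121, 0.001]
wrist_force: [-2.5, 0.6, 4.7]
finger_gap: 0.405
finger_force: 62.5
```

Emit:
servo_tool(translation=[[0, 0, 0], [0, 0, 0], [0, 0, 0], [0, 0, 0], [0, 0, 0]], rotation=[[0, 0, 0], [0, 0, 0], [0, 0, 0], [0, 0, 0], [0, 0, 0]], claw=[38, 44, 52, 60, 66])

```text
time: 6.82
tool_pos: [0.679, -0.0848, 0.1512]
eef_rot: [2.317, 2.121, 0.0]
wrist_force: [-0.9, 0.1, -0.4]
finger_gap: 0.773
finger_force: 0.0
```

Emit:
servo_tool(translation=[[0, 0, -0.03], [0, 0, -0.08], [0, 0, -0.16], [0, 0, -0.26], [0, 0, -0.34]], rotation=[[0, 0, 0], [0, 0, 0], [0, 0, 0], [0, 0, 0], [0, 0, 0]], claw=[70, 70, 70, 70, 70])

```text
time: 7.45
tool_pos: [0.6789, -0.0847, 0.325]
eef_rot: [2.315, 2.12, 0.003]
wrist_force: [0.3, -0.8, 0.3]
finger_gap: 0.818
finger_force: 0.0
```

Emit:
servo_tool(translation=[[0.12, -0.05, 0], [0.24, -0.1, 0], [0.36, -0.15, 0.03], [0.48, -0.2, 0.07], [0.56, -0.235, 0.1]], rotation=[[0, 0, 0], [0, 0, 0], [0, 0, 0], [0, 0, 0], [0, 0, 0]], claw=[0, 0, 0, 0, 0])

```text
time: 8.07
tool_pos: [0.586, 0.2064, 0.2725]
eef_rot: [2.316, 2.121, 0.004]
wrist_force: [-0.2, 0.5, 0.2]
finger_gap: -0.001
finger_force: 0.0
```

Emit:
servo_tool(translation=[[0.034, -0.012, 0], [0.034, -0.012, 0.02], [0.034, -0.012, 0.04], [0.034, -0.012, 0.05]], rotation=[[0, 0, 0], [0, 0, 0], [0, 0, 0], [0, 0, 0]], claw=[0, 0, 0, 0])

```text
time: 8.57
tool_pos: [0.5825, 0.2203, 0.2453]
eef_rot: [-2.319, -2.119, 0.001]
wrist_force: [0.3, 0.1, -0.2]
finger_gap: -0.0
finger_force: 0.0
```

```bash
cat >> h.py <<'E'
def inst(p):
    q=np.array(p)[:2]-[.576,.151]; return np.array([q@[.0884,.9961],q@[-.9961,.0884],p[2]]).round(4)
E
python3 - <<'E'
from h import *
s=observe();print(s["time"],inst(s["tool_pos"]),s["wrist_force"],s["finger_gap"])
E
```

```text
8.575 [ 0.0696 -0.0003  0.2453] [ 0.2578603   0.13345176 -0.17145641] -0.00016234947349834348
```

Emit:
servo_tool(translation=[[0, 0, 0.06], [-0.012, 0, 0.09], [-0.025, 0, 0.11], [-0.038, 0, 0.13], [-0.05, 0, 0.153]], rotation=[[0, 0, 0], [0, 0, 0], [0, 0, 0], [0, 0, 0], [0, 0, 0]], claw=[0, 0, 0, 0, 0])

```text
time: 9.2
tool_pos: [0.5803, 0.1964, 0.1697]
eef_rot: [2.317, 2.12, 0.002]
wrist_force: [0.7, 0.4, 1.0]
finger_gap: 0.002
finger_force: 0.4
```

Emit:
servo_tool(translation=[[-0.008, 0, 0.02], [-0.015, 0, 0.042], [-0.02, 0, 0.06], [-0.023, 0, 0.074], [-0.023, 0, 0.08]], rotation=[[0, 0, 0], [0, 0, 0], [0, 0, 0], [0, 0, 0], [0, 0, 0]], claw=[0, 0, 0, 0, 0])

```text
time: 9.82
tool_pos: [0.5785, 0.1854, 0.1291]
eef_rot: [-2.317, -2.121, 0.001]
wrist_force: [0.2, -0.6, 1.1]
finger_gap: 0.002
finger_force: 0.4
```

Emit:
servo_tool(translation=[[0, 0, 0.004], [0, 0, 0.007], [0, 0, 0.009], [0, 0, 0.009]], rotation=[[0, 0, 0], [0, 0, 0], [0, 0, 0], [0, 0, 0]], claw=[0, 0, 0, 0])

```text
time: 10.32
tool_pos: [0.5788, 0.1856, 0.127]
eef_rot: [2.316, 2.121, 0.001]
wrist_force: [-3.2, -1.2, 8.7]
finger_gap: -0.002
finger_force: 4.3
```

Emit:
servo_tool(translation=[[0, 0, 0.003], [0, 0, 0.003], [0, 0, 0.003]], rotation=[[0, 0, 0], [0, 0, 0], [0, 0, 0]], claw=[0, 0, 0])

```text
time: 10.7
tool_pos: [0.5789, 0.1856, 0.1268]
eef_rot: [2.316, 2.121, 0.003]
wrist_force: [-4.8, -2.2, 16.6]
finger_gap: -0.004
finger_force: 7.9
```

Emit:
servo_tool(translation=[[0, 0, -0.02], [0, 0, -0.08], [-0.06, 0, -0.16], [-0.17, 0, -0.2], [-0.28, 0, -0.2]], rotation=[[0, 0, 0], [0, 0, 0], [0, 0, 0], [0, 0, 0], [0, 0, 0]], claw=[0, 0, 0, 30, 60])

```text
time: 11.32
tool_pos: [0.5679, 0.0452, 0.2263]
eef_rot: [2.313, 2.121, 0.006]
wrist_force: [-0.8, -0.3, 0.7]
finger_gap: 0.416
finger_force: 0.0
```

```bash
python3 - <<'E'
from h import *
s=observe();print(s["time"],inst(s["tool_pos"]),s["wrist_force"],s["finger_gap"])
v=snapshot("side");w=snapshot("top")
a=cv2.resize(v["img"][90:290,230:430],None,fx=2,fy=2);b=cv2.resize(w["img"][90:290,180:380],None,fx=2,fy=2)
cv2.imwrite("pics/s3.png",np.hstack([a,b]))
E
```

```text
11.325 [-0.1061 -0.0013  0.2263] [-0.82791763 -0.30447553  0.73406289] 0.4162841479976359
```

View pics/s3.png

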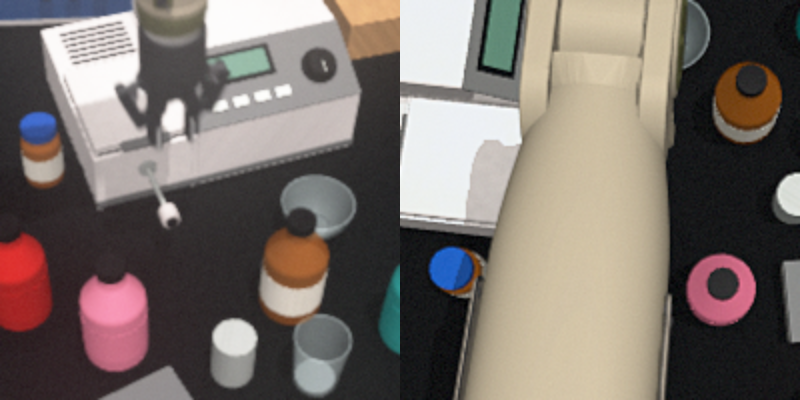

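Lid flush with the bay top, bottle upright at side crop (293,275), and knob free at (170,215). Next I descend on the knob.

Emit:
servo_tool(translation=[[0.031, 0, 0], [0.031, 0, 0.06], [0.031, 0, 0.14], [0.031, 0, 0.2], [0.031, 0, 0.24]], rotation=[[0, 0, 0], [0, 0, 0], [0, 0, 0], [0, 0, 0], [0, 0, 0]], claw=[60, 60, 60, 60, 60])

```text
time: 12.05
tool_pos: [0.5669, 0.0644, 0.1017]
eef_rot: [-2.312, -2.124, 0.002]
wrist_force: [0.7, 0.1, -0.2]
finger_gap: 0.697
finger_force: 0.0
```

Emit:
servo_tool(translation=[[0, 0, 0.04], [0, 0, 0.07], [0, 0, 0.09], [0, 0, 0.1], [0, 0, 0.1]], rotation=[[0, 0, 0], [0, 0, 0], [0, 0, 0], [0, 0, 0], [0, 0, 0]], claw=[60, 60, 60, 60, 60])

```text
time: 12.68
tool_pos: [0.5679, 0.0617, 0.0538]
eef_rot: [-2.317, -2.122, -0.0]
wrist_force: [-0.5, 0.6, -1.2]
finger_gap: 0.705
finger_force: 0.0
```

```bash
python3 - <<'E'
from h import *
s=observe();print(s["time"],inst(s["tool_pos"]),s["wrist_force"],s["finger_gap"])
v=snapshot("side")
cv2.imwrite("pics/s4.png",cv2.resize(v["img"][120:240,250:390],None,fx=4,fy=4,interpolation=cv2.INTER_CUBIC))
E
```

```text
12.675 [-0.0896  0.0001  0.0538] [-0.49912316  0.5730867  -1.23886878] 0.705198277498673
```

View pics/s4.png

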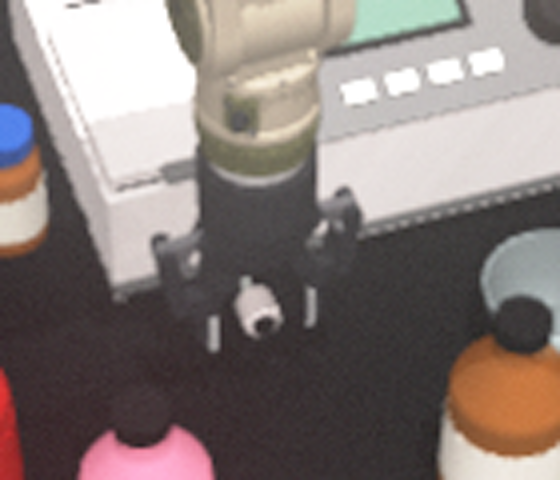

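The knob (crop 258,308) sits between the two fingers, centred. Closing.

Emit:
servo_tool(translation=[[0, 0, 0], [0, 0, 0], [0, 0, 0], [0, 0, 0], [0, 0, 0]], rotation=[[0, 0, 0], [0, 0, 0], [0, 0, 0], [0, 0, 0], [0, 0, 0]], claw=[48, 40, 34, 28, 20])

```text
time: 13.35
tool_pos: [0.5688, 0.0614, 0.0542]
eef_rot: [2.316, 2.12, 0.002]
wrist_force: [2.7, -0.6, 1.3]
finger_gap: 0.285
finger_force: 58.7
```

Emit:
servo_tool(translation=[[0, 0, 0], [0, 0, 0], [0, 0, 0]], rotation=[[0, 0, 0], [0, 0, 0], [0, 0, 0]], claw=[12, 12, 12])

```text
time: 13.72
tool_pos: [0.5688, 0.0615, 0.0542]
eef_rot: [2.316, 2.12, 0.002]
wrist_force: [3.8, -0.7, 1.2]
finger_gap: 0.283
finger_force: 58.8
```

Emit:
servo_tool(translation=[[-0.01, 0, 0], [-0.03, 0, 0], [-0.055, 0, 0], [-0.08, 0, 0], [-0.1, 0, 0]], rotation=[[0, 0, 0], [0, 0, 0], [0, 0, 0], [0, 0, 0], [0, 0, 0]], claw=[12, 12, 12, 12, 12])

```text
time: 14.35
tool_pos: [0.564, 0.0126, 0.0541]
eef_rot: [-2.315, -2.122, -0.005]
wrist_force: [3.8, 3.7, 3.2]
finger_gap: 0.289
finger_force: 58.9
```

Emit:
servo_tool(translation=[[-0.008, 0, 0], [-0.014, 0, 0], [-0.019, 0, 0], [-0.022, 0, 0], [-0.022, 0, 0]], rotation=[[0, 0, 0], [0, 0, 0], [0, 0, 0], [0, 0, 0], [0, 0, 0]], claw=[12, 12, 12, 12, 12])

```text
time: 14.98
tool_pos: [0.5638, 0.0101, 0.0542]
eef_rot: [-2.302, -2.121, -0.024]
wrist_force: [7.8, 31.1, 2.6]
finger_gap: 0.286
finger_force: 58.8
```

The force rose to 31 N at the end stop. The knob's first position suggests the rod started about 8 mm out, so 51 mm of travel fits. Relaxing the pull, then releasing and rising.

Emit:
servo_tool(translation=[[0.006, 0, 0], [0.012, 0, 0], [0.012, 0, 0]], rotation=[[0, 0, 0], [0, 0, 0], [0, 0, 0]], claw=[12, 12, 12])

```text
time: 15.35
tool_pos: [0.5638, 0.0102, 0.0541]
eef_rot: [-2.312, -2.123, -0.009]
wrist_force: [4.1, 11.9, 2.6]
finger_gap: 0.281
finger_force: 59.0
```

Emit:
servo_tool(translation=[[0, 0, 0], [0, 0, 0], [0, 0, 0], [0, 0, 0], [0, 0, 0]], rotation=[[0, 0, 0], [0, 0, 0], [0, 0, 0], [0, 0, 0], [0, 0, 0]], claw=[30, 40, 50, 60, 60])

```text
time: 15.98
tool_pos: [0.5629, 0.0066, 0.0537]
eef_rot: [-2.317, -2.121, 0.0]
wrist_force: [0.1, 0.0, 0.0]
finger_gap: 0.701
finger_force: 0.0
```

Emit:
servo_tool(translation=[[0, 0, -0.04], [0, 0, -0.12], [0, 0, -0.22], [0, 0, -0.34], [0, 0, -0.44]], rotation=[[0, 0, 0], [0, 0, 0], [0, 0, 0], [0, 0, 0], [0, 0, 0]], claw=[60, 60, 60, 60, 60])

```text
time: 16.6
tool_pos: [0.5631, 0.0067, 0.2763]
eef_rot: [2.316, 2.121, 0.002]
wrist_force: [0.6, 0.4, 0.4]
finger_gap: 0.701
finger_force: 0.0
```

Emit:
servo_tool(translation=[[0.1, 0.04, -0.08], [0.2, 0.08, -0.12], [0.32, 0.1, -0.12], [0.44, 0.1, -0.12], [0.56, 0.1, -0.12]], rotation=[[0, 0, 0], [0, 0, 0], [0, 0, 0], [0, 0, 0], [0, 0, 0]], claw=[60, 60, 60, 60, 60])

```text
time: 17.23
tool_pos: [0.6377, 0.2829, 0.3337]
eef_rot: [2.318, 2.121, 0.0]
wrist_force: [0.9, -0.6, -0.1]
finger_gap: 0.702
finger_force: 0.0
```

```bash
python3 - <<'E'
from h import *
s=observe();print(s["time"],s["tool_pos"])
v=snapshot("side");w=snapshot("top")
cv2.imwrite("pics/s5.png",np.vstack([cv2.resize(v["img"][60:310],None,fx=1.15,fy=1.15),cv2.resize(w["img"][60:310],None,fx=1.15,fy=1.15)]))
for c in((.571,.151),(.576,.1556)):
  for r in(.147,): 
    p=np.array([*(np.array(c)-r*np.array([.0884,.9961])),.075]);print("expected knob",p,proj(v,p),proj(w,p))
E
```

```text
17.225 [0.63766212 0.28294493 0.33365034]
expected knob [0.5580052 0.0045733 0.075    ] [318.97908669 213.44998298] [316.75007575 186.99751068]
expected knob [0.5630052 0.0091733 0.075    ] [319.98012952 211.58556458] [314.9226298  184.97584455]
```

View pics/s5.png

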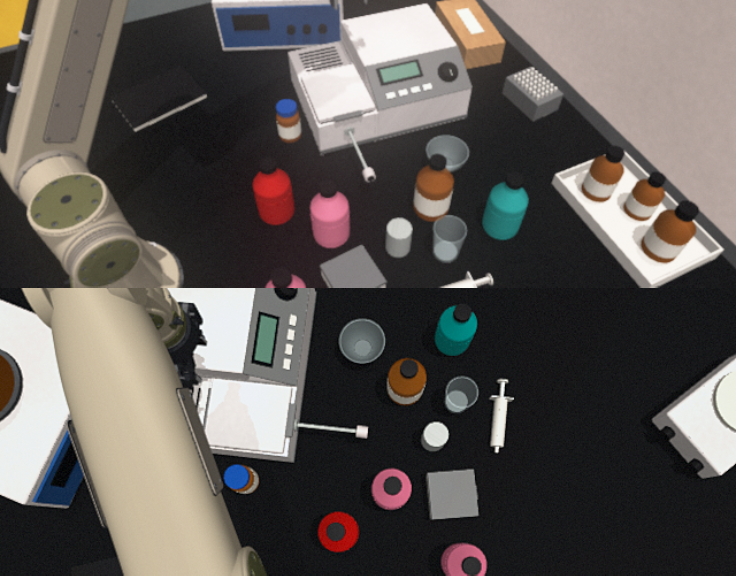

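The lid lies shut. The knob is at top px (314.8,185), matching the (314.9,185.0) expected at the end stop. The bottle stands upright, well clear of the path, and the bystanders are unmoved. Handing in.

```bash
python3 -c "
from h import *
print(close_job())"
```

```text
the job is handed in; nothing more can be done
None
```

The job is handed in at about 17 s of the 62 s limit: the amber bottle stands upright about 6 cm clear of the knob's path, the lid is shut, the rod is out at its end stop, and the other items look unmoved.

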